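# Roll a bottle up the labeller's feed gutter into its roller cradle and start the labeller

## Robot

A 6-joint arm with a two-finger parallel gripper is mounted at the origin on the work surface. World frame = base frame: x ahead of the robot, y to its left, z up, the work surface at z = 0. Lengths are in m, angles in rad, forces in N, time in s.
With the tool pointing down it reaches from about 0.375 to 0.9 m from the base axis. Payload 3.1 kg.
Tool frame: the origin (TCP) lies on the centre line of the jaws, within the pads' length; the fingertips stand 25 mm ahead of it and the grasp point (between the pads) lies 6 mm ahead of it (bot.tip_reach is the distance from the TCP to the fingertips, in m); z points along the fingers, y is the line along which they close (so a half turn about z gives the same grasp; the last joint's range is limited). The gripper opens to 85 mm and grips with 20 to 120 N. Pads are 22 mm wide; open, the fingers measure 114 mm over their backs; the gripper's body (76 mm by 85 mm) begins 54 mm behind the grasp point. The pads swing forward as they close: fully open they stand 13 mm farther back than shut.
Start: joints at [0.998, 0.527, 1.433, -0, 1.181, -0.178], TCP at [0.24, 0.577, 0.256] pointing down, gripper open.
Joint ranges: [-3.08, 3.08], [-0.75, 2.2], [0.22, 2.44], [-1.43, 4.57], [0, 2.65], [-2.85, 2.85]. Speed limits (rad/s): [2.79, 2.79, 3.14, 3.14, 3.14, 3.14].

## Interface

Orientations are given as a rotation vector (axis times angle).
In Python, from bench import bot gives the robot as it stands. Calls block until the motion is done:
- bot.reach(position, orientation): joint-space move of the TCP to a pose.
- bot.move_l(position, ori=None, feed=0.15, max_force=None): straight line of the TCP; ori=None keeps the orientation; feed is the mean speed in m/s. With max_force (N) it stops when the force on the tool has changed by that much, and returns True; else False.
- bot.move_joints(angles): joint-space move.
- bot.set_gripper(opening, strength=None): opening from 0.0 (shut) to 1.0 (fully open); strength is the grip in N (None keeps the last); returns when the fingers have stopped.
- bot.dwell(seconds).
- bot.inverse_kinematics(position, orientation): joint angles nearest the present ones, or None.
- bot.get_image(name): name is "side" or "top" or "wrist"; returns the picture (420x560x3 uint8, red, green, blue); there is no depth.
- bot.get_calibration(name): a dict with "fx", "fy", "cx", "cy" (pixels), "k1" (the pictures are not rectified: a ray, as slopes to the right and down, at radius r is drawn at 1 + k1 r^2 times it, then the intrinsics apply), "R" (3x3) and "t" (3): a world point X has camera coordinates R X + t; the wrist camera has in their place "hand_eye" (4x4, takes a point from camera to tool coordinates, whose origin is the TCP and whose axes are the flange's). Camera axes: x right, y down, z forward; pixel columns grow to the right and rows downward; lengths in m; the calibration is good to about 2 mm. A picture is of the moment at which its call begins: read the wrist's pose just before it. get_calibration takes no time and is no camera call.
A pose or a line that the arm cannot do raises bot.MotionError and nothing moves.
- bot.job_done(): hands the job in; it is judged then, once.
Readings, each from a call of its own:
- bot.get_time(): time.
- bot.get_joint_pos(): joint angles.
- bot.get_dq(): joint speeds.
- bot.get_joint_efforts(): joint torques, N m.
- bot.get_ee_pos(): TCP position.
- bot.get_eef_rot(): TCP orientation.
- bot.get_contact_force(): force on the tool from outside, world axes, zero at the start.
- bot.get_ft_torque(): the same for the moment, N m.
- bot.get_width(): opening from 0.0 (shut) to 1.0 (fully open).
- bot.get_grasp_force(): force on a finger pad.
Only numpy, scipy, OpenCV 4.12 (cv2) and the standard library are available. Lean on these libraries where they do the work, as an engineer would, in place of code of your own. Each camera call takes 0.05 s, during which the arm holds its last target. There are 200 camera calls.

## Task

Roll the brown glass bottle up the sloping feed gutter of the bench labeller with your fingertips, at a steady pace and without picking it up, until it drops into the cradle between the two black-sleeved rollers and stays there without rolling back. Let go of it, then press the green start key right down and move clear. Do not press the red stop key or shift the other things on the bench.

Things in the scene. Friction and masses are not known exactly. Their poses are not given: they have to be found in the camera images.
- labeller: the bench labeller, fixed to the bench. Origin on the bench straight below the cradle; x points level along the feed, from the gutter's low end towards the rollers and the label roll behind them; y points to the white housing; z up. In this frame (mm): roller bracket on the side away from the housing y -37 to -33, top z 59; label roll x 75 to 155, top z 108
- gutter: the aluminium feed gutter, part of the labeller. Origin on its floor at the low end, in line with the labeller's origin; x points up the slope (9 degrees above level), z square to the floor. Floor (two white runners): x 0 to 136 mm at z 0, ending just before the front roller. Side fences 19 mm high above the floor, inner faces at y -33 and 64 mm, 3 mm thick
- lip (a point): top edge of the 10 mm high, 3 mm thick lip that closes the gutter's low end, in line with the labeller's origin, 33 mm above the bench; the bottle starts lying against it and the fingers can come in over it behind the bottle
- front_roller_axis (a point): middle of the front roller, black sleeves of 12 mm radius, lying along the labeller's y, axis 34.5 mm above the bench and 19 mm before the cradle's centre; it turns freely, and the bottle's axis passes over it at 69.5 mm above the bench, then drops into the cradle
- drive_roller_axis (a point): middle of the drive roller, black sleeves of 18 mm radius, axis 42.5 mm above the bench and 35 mm beyond the cradle's centre; stiff to turn, it is the stop for the bottle
- housing_top (a point): middle of the top of the white motor housing beside the gutter and rollers: 235 mm along the labeller's x, 120 mm along y, top 87 mm above the bench
- cradle (a point): the point of the labeller where the middle of the bottle's barrel belongs: on the bottle's axis when it rests in the cradle, 64 mm above the bench
- bottle: the brown glass bottle to be labelled, lying across the gutter, about 0.12 kg, blue cap towards the housing. Origin on its axis at the middle of its straight barrel; y runs along the axis to the cap. Barrel 46 mm in diameter from y -30 to 30 mm, then a shoulder and a cap 30 mm in diameter that ends at y 61 mm (91 mm overall). It rolls freely, so it runs back to the lip if let go on the slope
- start_key_top (a point): centre of the top of the green start key (round, 26 mm across) on the top of the housing, 105 mm above the bench; pressed straight down
- start_key (a joint): travel of the start key in m: 0 up, 0.006 right down; springs back; needs about 5 N
- stop_key_top (a point): centre of the top of the red stop key (26 mm across) on the housing, 105 mm above the bench; leave it alone
- stop_key (a joint): travel of the stop key in m: 0 up, 0.006 right down
- next_bottle: bystander: a like bottle standing upright on the bench, 46 mm in diameter, 91 mm tall; origin at the centre of its underside
- petri_dish: bystander: covered Petri dish, 92 mm in diameter, 15 mm high; origin at the centre of its underside
- tube_rack: bystander: purple microtube rack, 70 x 180 x 44 mm (51 mm with tube caps); origin at the centre of its underside
- tip_box: bystander: pipette-tip box with green top and tips, 88 x 125 mm, 75 mm high; origin at the centre of its underside
Not all that is in view belongs to the job. What is shaped like the bottle but pink, turquoise or yellow is not meant.

How it is judged:
By the outcome, as a careful person would: the job done as asked, in the order asked, and still so for the second after the job is handed in, with the robot touching nothing.
It also fails if it takes over 40 s, if anything falls off the work surface, if the arm or the gripper's body presses on something with over 40 N, if the wrist force passes 120 N, or if a joint passes its speed limit or range.

## Working session

There is one attempt and no reset: what is moved stays moved. The work goes in short steps, each a Python script; the robot and the scene stay as the last script left them, time stands still between calls to the robot, and variables do not carry over. Pictures are saved under pics/ and viewed, at most 10 in all, crops included, and the job is handed in when it is done.

```bash
mkdir -p pics; python3 - <<'E'
from bench import bot
import cv2
for n in("top","side"):
    im=bot.get_image(n); cv2.imwrite(f"pics/{n}0.png",im[:,:,::-1])
    print(n,bot.get_calibration(n))
print(bot.get_time())
E
```

```text
top {'fx': 416.24513215865403, 'fy': 416.24513215865403, 'cx': 282.72341612581863, 'cy': 208.9940305041625, 'k1': -0.012315412993941208, 'R': array([[ 0.00787701, -0.99979023, -0.01890646],
       [-0.98618573, -0.00463867, -0.16557836],
       [ 0.16545592,  0.01994955, -0.98601539]]), 't': array([0.04512523, 0.52175254, 1.12482706])}
side {'fx': 415.37435147637296, 'fy': 415.37435147637296, 'cx': 277.8925334712117, 'cy': 215.0344889029462, 'k1': -0.07250054879008443, 'R': array([[ 0.99957246, -0.01591548,  0.02452745],
       [ 0.01155197, -0.5556527 , -0.83133425],
       [ 0.02685983,  0.83126216, -0.55523128]]), 't': array([-0.48674019,  0.08564524,  0.90997205])}
0.1
```

View pics/top0.png

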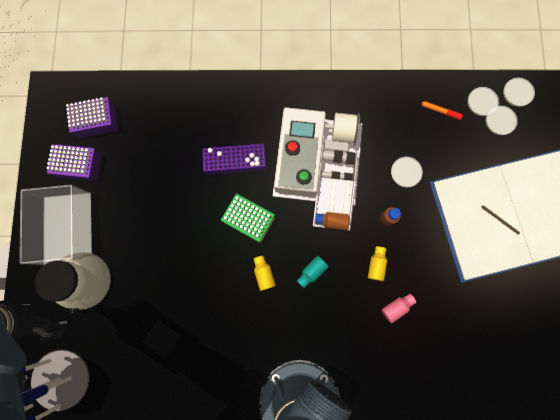

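View pics/side0.png

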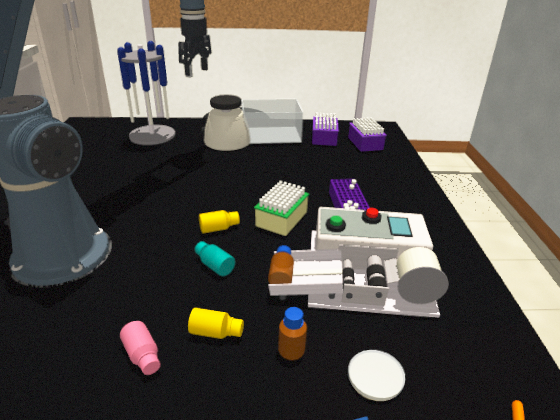

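The labeller is at about (330,170) in the top view, with its feed going up the image. The brown bottle is at the low end (333,220) with its cap to the left. The green key is at (304,177) and the red key at (292,147). I'll triangulate these next and take a wrist view.

```bash
cat > h.py <<'E'
from bench import bot
import cv2, numpy as np
from scipy.spatial.transform import Rotation as Ro
def cam(n,T=None):
    c=bot.get_calibration(n)
    if n=="wrist":
        p,r=T; H=np.array(c["hand_eye"]); Rt=Ro.from_rotvec(r).as_matrix()
        Rwc=Rt@H[:3,:3]; o=Rt@H[:3,3]+p
    else:
        Rwc=np.array(c["R"]).T; o=-Rwc@np.array(c["t"])
    return c,Rwc,o
def ray(C,uv):
    c,Rwc,o=C
    K=np.array([[c["fx"],0,c["cx"]],[0,c["fy"],c["cy"]],[0,0,1.]])
    x,y=cv2.undistortPoints(np.array([[uv]],float),K,np.array([c["k1"],0,0,0.]))[0,0]
    d=Rwc@np.array([x,y,1]); return o,d/np.linalg.norm(d)
def onz(C,uv,z):
    o,d=ray(C,uv); return o+d*(z-o[2])/d[2]
def tri(rs):
    A=sum(np.eye(3)-np.outer(d,d) for o,d in rs); b=sum((np.eye(3)-np.outer(d,d))@o for o,d in rs)
    return np.linalg.solve(A,b)
def proj(C,X):
    c,Rwc,o=C; q=Rwc.T@(np.asarray(X)-o); x,y=q[:2]/q[2]; k=1+c["k1"]*(x*x+y*y)
    return c["fx"]*x*k+c["cx"], c["fy"]*y*k+c["cy"]
def blobs(im,lo,hi,amin=40):
    m=cv2.inRange(cv2.cvtColor(im,cv2.COLOR_RGB2HSV),lo,hi)
    n,l,s,ce=cv2.connectedComponentsWithStats(m)
    return [(s[i,4],ce[i].round(1),s[i,:4],l==i) for i in range(1,n) if s[i,4]>=amin]
G=((50,120,50),(75,255,255)); RD=((0,190,90),(4,255,255)); BR=((6,150,40),(16,255,200)); BL=((105,150,60),(125,255,255))
E
python3 - <<'E'
from h import *
for n in("top","side"):
    im=cv2.imread(f"pics/{n}0.png")[:,:,::-1].copy(); C=cam(n)
    for nm,r in dict(G=G,RD=RD,BR=BR,BL=BL).items():
        for b in blobs(im,*r,25): print(n,nm,b[0],b[1],b[2],onz(C,b[1],.105 if nm in("G","RD") else .05).round(4))
print(bot.tip_reach,bot.get_eef_rot(),bot.get_calibration("wrist")["hand_eye"])
im=cv2.imread("pics/top0.png"); cv2.imwrite("pics/c0.png",cv2.resize(im[100:240,260:400],None,fx=4,fy=4,interpolation=cv2.INTER_CUBIC))
E
```

```text
top G 65 [303.3 175.2] [299 171   9   9] [ 0.6038 -0.0075  0.105 ]
top G 467 [248.3 219.7] [221 193  54  49] [0.482  0.1383 0.105 ]
top RD 105 [454.3 114.2] [446 109  17  11] [ 0.7778 -0.4227  0.105 ]
top RD 67 [292.1 146. ] [288 142   9   9] [0.6856 0.023  0.105 ]
top BR 66 [433.7 107.3] [421 101  27  14] [ 0.8214 -0.3871  0.05  ]
top BR 149 [387.  217.9] [380 207  21  19] [ 0.4968 -0.241   0.05  ]
top BR 370 [335.8 220.8] [323 213  26  17] [ 0.4879 -0.0992  0.05  ]
top BL 106 [394.2 213.2] [388 208  13  11] [ 0.5101 -0.2614  0.05  ]
top BL 57 [318.8 218.2] [316 214   7  10] [ 0.495  -0.0522  0.05  ]
side G 272 [282.7 207.4] [254 192  56  27] [0.4953 0.037  0.105 ]
side G 109 [335.8 220.6] [330 216  13  10] [ 0.6041 -0.0111  0.105 ]
side RD 101 [372.  212.4] [366 207  12  11] [0.6867 0.0215 0.105 ]
side BR 2172 [496.4 187.4] [410 141 150 119] [1.0857 0.2375 0.05  ]
side BR 674 [280.5 268.4] [268 252  25  32] [ 0.4893 -0.0988  0.05  ]
side BR 856 [291.6 341.5] [278 319  30  42] [ 0.5034 -0.2773  0.05  ]
side BR 33 [512.4 410.2] [511 400   5  20] [ 0.8141 -0.405   0.05  ]
side BL 407 
[... 169 characters left out ...]
] [-0.0837  1.4418  0.05  ]
side BL 251 [143.2  69.4] [138  49  11  42] [-0.1585  1.3716  0.05  ]
side BL 102 [153.7  70.6] [150  62   8  19] [-0.101   1.3498  0.05  ]
side BL 84 [283.8 248.4] [277 245  14   9] [ 0.4975 -0.0356  0.05  ]
side BL 376 [293.3 317.3] [283 306  21  23] [ 0.5085 -0.2254  0.05  ]
side BL 35 [362.2 418.1] [354 416  15   4] [ 0.5949 -0.4096  0.05  ]
0.025 [-6.16031318e-01 -3.07987096e+00  2.88672369e-03] [[ 5.68657880e-04 -9.56013822e-01 -2.93321069e-01  7.52511419e-02]
 [ 9.99999389e-01  2.65608404e-04  1.07299564e-03  1.56317570e-03]
 [-9.47890119e-04 -2.93321500e-01  9.56013389e-01 -1.17983611e-01]
 [ 0.00000000e+00  0.00000000e+00  0.00000000e+00  1.00000000e+00]]
```

View pics/c0.png

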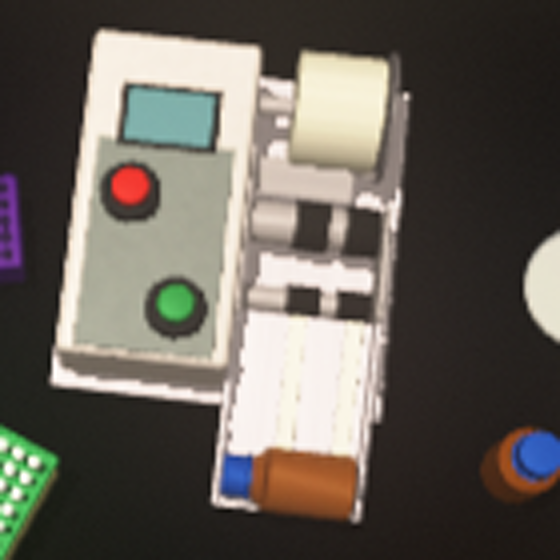

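```bash
python3 - <<'E'
from h import *
C=cam("top")
hc=[onz(C,(260+u/4-.4,100+v/4-.4),.087) for u,v in[(97,31),(260,45),(225,367),(58,350)]]
print(np.round(hc,4))
for i in range(4): d=hc[(i+1)%4]-hc[i]; print(np.linalg.norm(d).round(4),np.degrees(np.arctan2(d[1],d[0])).round(2))
for nm,u,v,z in[("fr",326,301,.0465),("dr",337,225,.0605),("lip L",217,503,.033),("lip R",358,520,.033)]: print(nm,onz(C,(260+u/4-.4,100+v/4-.4),z).round(4))
for a in (0,np.pi):
    Rm=Ro.from_euler("z",a+np.radians(-5))*Ro.from_rotvec([np.pi,0,0])
    for p in([.45,-.09,.08],[.60,-.09,.32],[.42,-.09,.32],[.56,-.1,.1],[.604,-.009,.12]):
        q=bot.inverse_kinematics(p,Rm.as_rotvec()); print(a,p,None if q is None else np.round(q,2))
E
```

```text
[[ 0.8049  0.0467  0.087 ]
 [ 0.7945 -0.068   0.087 ]
 [ 0.5633 -0.0421  0.087 ]
 [ 0.5747  0.0715  0.087 ]]
0.1151 -95.19
0.2327 173.62
0.1143 84.27
0.2316 -6.17
fr [ 0.6199 -0.1163  0.0465]
dr [ 0.6715 -0.1232  0.0605]
lip L [ 0.4771 -0.0393  0.033 ]
lip R [ 0.4656 -0.138   0.033 ]
0 [0.45, -0.09, 0.08] [-0.44  0.63  1.98  0.    0.52  1.22]
0 [0.6, -0.09, 0.32] [-0.33  0.44  1.4   0.    1.3   1.33]
0 [0.42, -0.09, 0.32] [-0.47  0.17  1.81  0.    1.16  1.19]
0 [0.56, -0.1, 0.1] [-0.37  0.68  1.7   0.    0.77  1.28]
0 [0.604, -0.009, 0.12] [-0.2   0.68  1.6   0.    0.87  1.46]
3.141592653589793 [0.45, -0.09, 0.08] [-0.44  0.63  1.98 -0.    0.52 -1.93]
3.141592653589793 [0.6, -0.09, 0.32] [-0.33  0.44  1.4   0.    1.3  -1.82]
3.141592653589793 [0.42, -0.09, 0.32] [-0.47  0.17  1.81 -0.    1.16 -1.96]
3.141592653589793 [0.56, -0.1, 0.1] [-0.37  0.68  1.7  -0.    0.77 -1.86]
3.141592653589793 [0.604, -0.009, 0.12] [-0.2   0.68  1.6   0.    0.87 -1.68]
```

```bash
python3 - <<'E'
from h import *
Rm=Ro.from_euler("z",np.pi-np.radians(6))*Ro.from_rotvec([np.pi,0,0])
bot.reach([.46,.04,.26],Rm.as_rotvec())
T=(np.array(bot.get_ee_pos()),np.array(bot.get_eef_rot())); np.save("T1.npy",np.array(T))
im=bot.get_image("wrist"); cv2.imwrite("pics/w1.png",im[:,:,::-1]); C=cam("wrist",T)
for nm,r in dict(G=G,RD=RD,BR=BR,BL=BL).items():
    for b in blobs(im,*r,100): print(nm,b[0],b[1],b[2],onz(C,b[1],.105 if nm in("G","RD") else .05).round(4))
print(T,bot.get_time(),bot.get_width())
E
```

```text
G 3458 [373.8 205.3] [311 158 139 115] [0.468  0.1283 0.105 ]
G 485 [247.3 342. ] [235 330  25  24] [ 0.6039 -0.0063  0.105 ]
BR 142 [348.8  46.5] [336  28  27  31] [0.3245 0.1234 0.05  ]
BR 2212 [153.5 230.4] [120 213  69  39] [ 0.4882 -0.1024  0.05  ]
BR 1931 [ 48.4 248.3] [  9 226  69  53] [ 0.4972 -0.2308  0.05  ]
BL 479 [199. 232.] [189 219  21  26] [ 0.4953 -0.0516  0.05  ]
BL 907 [ 14.9 268.9] [  0 252  34  35] [ 0.519  -0.2814  0.05  ]
(array([0.46011849, 0.04052966, 0.26005589]), array([1.63130354e-01, 3.13709348e+00, 2.55136412e-04])) 2.2333 1.0011597873022435
```

View pics/w1.png

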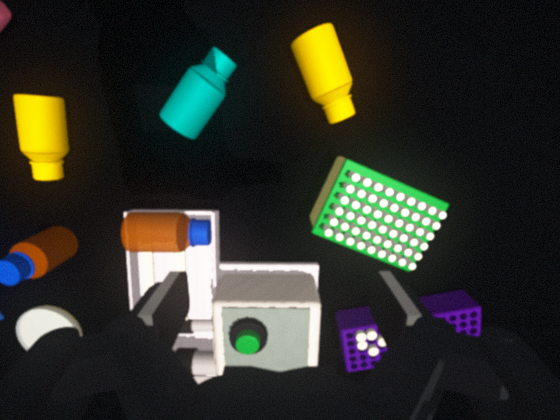

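The bottle lies against the lip. Three views agree on an origin of about (0.489, -0.1035), with the labeller yaw at -6° and the cradle at about (0.637, -0.119). I'll set the finger gap and touch the tips on bare bench behind the lip to get the true tip reach.

```bash
cat >> h.py <<'E'
yaw=np.radians(-6); cr=np.array([.637,-.119,0])
RV=(Ro.from_euler("z",np.pi+yaw)*Ro.from_rotvec([np.pi,0,0])).as_rotvec()
def L(x,y,z): return cr+Ro.from_euler("z",yaw).apply([x,y,z])
def labf(p): return Ro.from_euler("z",-yaw).apply(np.asarray(p)-cr)
E
python3 - <<'E'
from h import *
bot.set_gripper(.15); print(bot.tip_reach,bot.get_width())
bot.reach(L(-216,0,100)/1 if 0 else L(-.216,0,.10),RV)
hit=bot.move_l(L(-.216,0,.045),feed=.15)
hit=bot.move_l(L(-.216,0,.005),feed=.03,max_force=4)
print(hit,bot.get_ee_pos(),bot.get_contact_force(),bot.get_time())
bot.move_l(L(-.216,0,.066),feed=.15)
im=bot.get_image("side"); C=cam("side"); print(bot.get_ee_pos(), bot.get_time())
cv2.imwrite("pics/s2.png",cv2.resize(im[180:330,200:460,::-1],None,fx=3,fy=3,interpolation=cv2.INTER_CUBIC))
for n in("BR","BL"):
    for b in blobs(im,*globals()[n],60): print(n,b[0],b[1],b[2])
E
```

```text
0.025 0.149940607606027
True [ 0.42217896 -0.09648316  0.02532359] [-0.22186219  0.690312    6.75251783] 5.05
[ 0.42204416 -0.09638168  0.06549716] 5.525
BR 2165 [496.3 187.3] [410 141 150 119]
BR 675 [280.4 268.4] [268 252  25  32]
BR 857 [291.6 341.7] [278 319  29  42]
BL 69 [163.   78.6] [160  70   6  16]
BL 84 [283.8 248.4] [277 245  14   9]
BL 376 [293.3 317.3] [283 306  21  23]
```

View pics/s2.png

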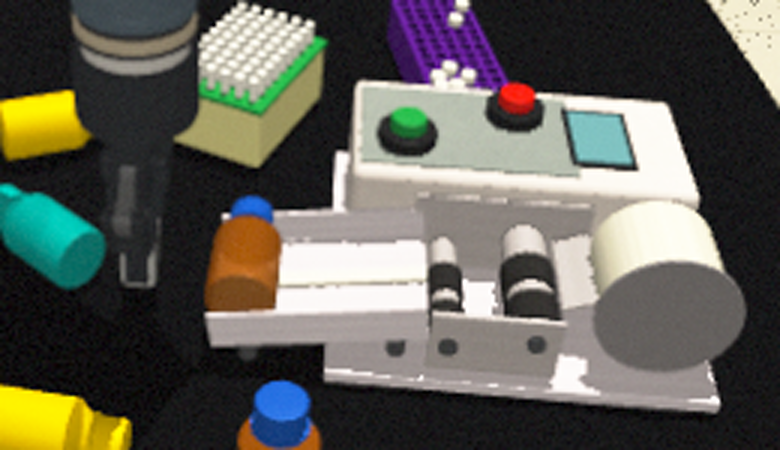

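The tips reach 25 mm as stated, and they stand clear behind the lip (crop 140,280), in line with the barrel. Next is the push.

```bash
python3 - <<'E'
from h import *
bot.move_l(L(-.188,0,.066),feed=.06)
h=bot.move_l(L(-.037,0,.082),feed=.04,max_force=12)
bot.dwell(.3)
print(h,labf(bot.get_ee_pos()),bot.get_contact_force(),bot.get_time())
im=bot.get_image("side")
cv2.imwrite("pics/s3.png",cv2.resize(im[180:330,200:460,::-1],None,fx=3,fy=3,interpolation=cv2.INTER_CUBIC))
E
```

```text
False [-3.70143803e-02  1.91531797e-05  8.19858921e-02] [-0.29445996  0.53449596 -0.48380722] 10.3917
```

View pics/s3.png

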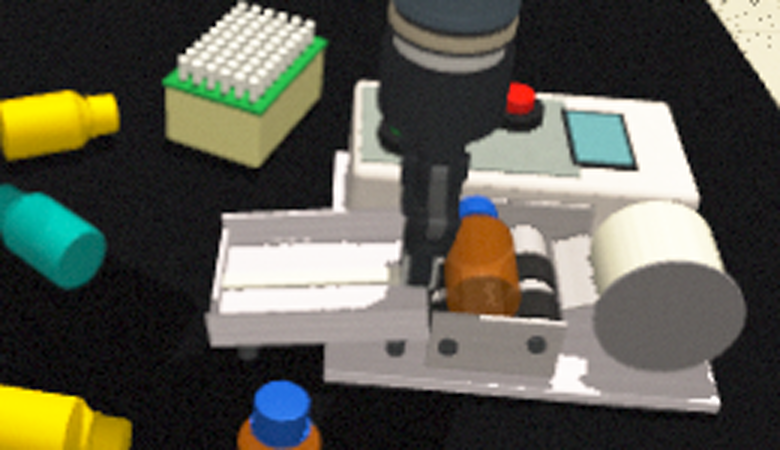

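The bottle lies between the rollers (crop 480,265), against the drive roller. I'll back off, check it, and press the green key.

```bash
python3 - <<'E'
from h import *
bot.move_l(L(-.075,0,.095),feed=.05)
bot.move_l(L(-.085,0,.20),feed=.2)
def chk(n):
    im=bot.get_image("side"); C=cam("side")
    for b in blobs(im,*BR,200):
        p=onz(C,b[1],.064); print(n,b[0],b[1],labf(p).round(4))
    return im
chk("cradle")
bot.set_gripper(0.)
k=np.array([.604,-.008,0])
bot.reach(k+[0,0,.19],RV)
bot.move_l(k+[0,0,.137],feed=.1)
f0=bot.get_contact_force()
h=bot.move_l(k+[0,0,.120],feed=.02,max_force=14)
bot.dwell(.2); print(h,bot.get_ee_pos(),f0,bot.get_contact_force())
bot.move_l(k+[0,0,.19],feed=.1)
bot.reach([.48,.0,.30],RV); bot.dwell(.3)
im=chk("end"); cv2.imwrite("pics/s4.png",im[:,:,::-1]); print(bot.get_time(),bot.get_contact_force())
E
```

```text
cradle 2165 [496.3 187.3] [0.3954 0.3757 0.064 ]
cradle 716 [360.  268.8] [0.0042 0.0049 0.064 ]
cradle 860 [291.7 341.6] [-0.116 -0.183  0.064]
True [ 0.60457072 -0.00803782  0.12807428] [-0.16096966  0.12349789  1.05776108] [-0.50100331 -0.03660375  7.02241565]
end 2163 [496.2 187.2] [0.3953 0.3762 0.064 ]
end 716 [360.  268.9] [0.0042 0.0046 0.064 ]
end 859 [291.7 341.6] [-0.116 -0.183  0.064]
16.2167 [ 0.13765177 -0.32565795  0.26599394]
```

View pics/s4.png

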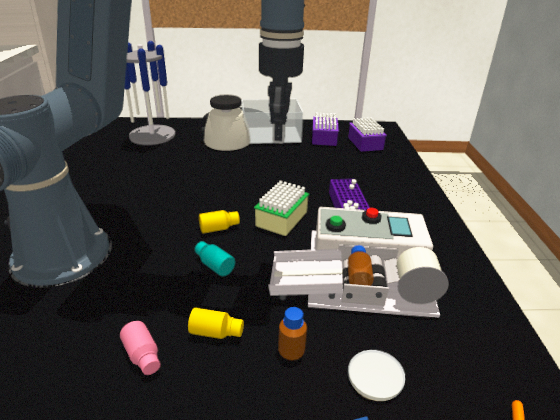

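The bottle stays in the cradle at (360,269). The key stop looked shallow, though: TCP z was 0.128 with only about 6 N static. I'll press again in small steps until it bottoms out.

```bash
python3 - <<'E'
from h import *
k=np.array([.604,-.008,0])
bot.reach(k+[0,0,.19],RV)
bot.move_l(k+[0,0,.136],feed=.1)
f0=bot.get_contact_force()[2]
for z in np.arange(.132,.1165,-.001):
    bot.move_l(k+[0,0,z],feed=.01,max_force=35); f=bot.get_contact_force()[2]-f0
    print(round(z,4),round(bot.get_ee_pos()[2],4),round(f,1))
    if f>18: break
bot.dwell(.2)
bot.move_l(k+[0,0,.19],feed=.1)
bot.reach([.48,.0,.30],RV); bot.dwell(.2)
im=bot.get_image("side")
for b in blobs(im,*BR,200): print(b[0],b[1])
print(bot.get_time())
E
```

```text
0.132 0.1324 2.2
0.131 0.1312 3.3
0.13 0.1302 4.4
0.129 0.1292 3.3
0.128 0.1282 4.7
0.127 0.128 9.0
0.126 0.1279 14.2
0.125 0.1278 19.1
2169 [496.5 187.4]
716 [360.  268.9]
856 [291.6 341.6]
21.8583
```

The key hits its hard stop at TCP z 0.128, about 6 mm of travel, so it went right down. The bottle has not moved.

```bash
python3 -c "
from bench import bot
print(bot.job_done())"
```

```text
the job is handed in; nothing more can be done
None
```

I rolled the bottle up the gutter into the cradle, where it stayed put, then let go, pressed the green start key right down (twice, as the first press looked shallow), moved the arm clear, and handed the job in after about 22 s; no verdict came back.

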